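# Hook the detent lever's spring back onto its anchor post

### The arm

A 6-joint arm with a two-finger parallel gripper is mounted at the origin on a cart in front of the work surface, level with it; the furniture and walls round the work are solid. World frame = base frame: x ahead of the robot, y to its left, z up, the work surface at z = 0. Lengths are in m, angles in rad, forces in N, time in s.
With the tool pointing down it reaches from about 0.25 to 0.775 m from the base axis. Payload 4 kg.
Tool frame: the origin (TCP) lies on the centre line of the jaws, within the pads' length; the fingertips stand 8 mm ahead of it and the grasp point (between the pads) lies 11 mm behind it; z points along the fingers, y is the direction in which the jaws open and shut (so a half turn about z gives the same grasp; the last joint's range is limited). The gripper opens to 85 mm and grips with 20 to 120 N. Pads are 22 mm wide; open, the fingers measure 114 mm over their backs; the gripper's body (76 mm by 85 mm) begins 54 mm behind the grasp point. The pads swing forward as they close: fully open they stand 13 mm farther back than shut.
Start: joints at [-1.211, 0.087, 1.371, -0, 1.684, -0.103], TCP at [0.246, -0.492, 0.239] pointing down, gripper open.
Joint ranges: [-3.1, 3.1], [-0.76, 2.03], [0.27, 2.55], [-1.08, 4.22], [0.17, 2.65], [-2.57, 2.57]. Speed limits (rad/s): [2.79, 2.79, 3.14, 3.14, 3.14, 3.14].

### API

Orientations are given as a rotation vector (axis times angle).
In Python, from cell import monitor, cams, job_done gives the robot as it stands.
- The arm moves only by the shell command python3 -m handwheel 'ROWS' [FORCE]. ROWS is JSON, a list of rows, each an object of numbers: "dx", "dy", "dz": the shift along the tool's x, y, z in cm; "ax", "ay", "az": the turn, a rotation vector about the tool's x, y, z in rad; "grip": the opening, from 0 (shut) to 1 (fully open). A call has 1 to 12 rows; each row is the pose to reach, as a shift and turn from the pose commanded when the call began, along the tool's axes at that moment; what a row does not reach only later rows make up. A row lasts 1/10 s, in which the tool goes at most 50 mm and 8.59 degrees, less where a joint would pass 70% of its speed; a pose out of reach is approached as far as the arm can. A call with a gripper value outside its range is refused whole. The fingers move at their own pace and stop on an object; FORCE is the grip in N (left out, the last holds). Time passes only in rows, so rows that repeat a pose let the fingers close. It gives the time, the measured TCP pose, the force and the opening at its end, in the units of the state.
- monitor.get_obs(): the state, without advancing time (a new reading comes with each control period).
- cams.read_camera(name): name is "scene" or "top" or "wrist"; returns the picture (384x512x3 uint8, red, green, blue); there is no depth.
- cams.camera_model(name): a dict with "intrinsics" (3x3 intrinsics, pixels), "dist" ([k1, k2, p1, p2, k3] as OpenCV has them; the pictures are not rectified), "extrinsics" (4x4, takes a point from camera to world coordinates). Camera axes: x right, y down, z forward; pixel columns grow to the right and rows downward; lengths in m; the calibration is good to about 2 mm. A picture is of the moment at which its call begins: read the wrist's pose just before it. camera_model takes no time and is no camera call; for the wrist camera it gives the pose at the moment of the call.
- job_done(): hands the job in, once; it reports no verdict.
The state is a dict: "t": time; "joint_pos": joint angles; "dq": joint speeds; "joint_efforts": joint torques, N m; "ee_pos": TCP position; "ee_rot": TCP orientation; "ft_force": force on the tool from outside, world axes, zero at the start; "wrist_torque": the same for the moment, N m; "finger_gap": finger opening in m.
Only numpy, scipy, OpenCV 4.12 (cv2) and the standard library are available. Lean on these libraries where they do the work, as an engineer would, in place of code of your own. Each camera call takes 0.05 s, during which the arm holds its last target.

### The job

The detent lever's spring on the green indexing fixture has been left unhooked. Take the T-handled spring puller, put its hook down through the pull eye at the free end of the spring, stretch the spring and ease its hook onto the anchor post so that the lever is held home against the index wheel; keep the fingers off the spring's hook and do not let the spring snap back. Then take the puller out of the eye and lay it down on the worktop clear of the fixture, leaving the cork roll, the scraper and the brass key where they are.

Things in the scene. Friction and masses are not known exactly. Their poses are not given: they have to be found in the camera images.
- index_fixture: green cast base 140 (x) x 260 (y) x 20 mm high, fixed; origin under its centre on the worktop, z up. In its frame (mm): toothed index wheel with chuck at x 22, y 62 (94 across, 100 high); lever pivot x -50, y 5; the spring's pin on the lever x -20, y 5 when the lever is home; anchor post x -20, y -100. Spring and lever move only level; the spring's middle is 34 mm above the worktop
- detent_lever (a joint): grey bell-crank lever on a vertical pivot: 0 = home, its nose in the index wheel; grows (counter-clockwise from above) as it swings out, to 0.5 rad. Little friction: pulling the spring swings it home. The spring's pin is on its 30 mm arm, which points along the fixture's +x when home
- spring_swing (a joint): swivel of the spring about its pin, counter-clockwise from above, relative to the lever. With lever and swivel both 0 the spring points along the fixture's -y, straight at the post; it starts on the fixture's +x side of the post, so the stretched hook must swing towards the fixture's -x to take the post. Little friction
- spring_stretch (a joint): stretch of the spring in m, 0 = slack (pin to middle of hook bend 85 mm), stop at 0.055; stiffness 240 N/m (about 4.5 N when hooked on, 9 N when pulled far enough to pass the post)
- spring_hook: hook at the spring's free end, 3.6 mm steel rod, level; origin in the middle of its bend (8.4 mm inside), x along the spring away from its pin, z up. Bend closed towards +x; long leg on the +y side, back to the coils at x -30 mm; short tip on the -y side. The post can enter only from the -y side, its axis between x -9 and -24 mm (best -16), and is caught in the bend as the spring draws back
- pull_eye (a point): centre of the round pull eye welded to the outer end of the hook, at x 13.4 mm in the hook's frame; level ring of 3.2 mm rod, hole 12 mm across
- hook_seat (a point): where the post's axis is in the hook when seated in the bend (x 1.2 mm in the hook's frame), at mid-height of the rod
- anchor_post (a point): point on the anchor post's axis at the height of the spring; steel post 6 mm across with a 9.6 mm head, top 45 mm above the worktop; frame as the fixture's. It is 105 mm from the spring's pin with the lever home, so the spring is stretched about 19 mm when hooked on
- puller_grip (a point): middle of the puller's black flat-sided neck (36 long x 14 wide x 16 mm high), 13.5 mm above the worktop as it lies; grasp here, a finger on either side. Puller frame: x from the T-bar along the steel shaft to the hook, y along the T-bar, z up. The T-bar (84 mm long, 22 mm thick) has its axis 28 mm behind this point; 0.11 kg
- puller_tip (a point): lower end of the puller's hook: a 5.5 mm round steel pin pointing straight down, 66.7 mm ahead of puller_grip and 13.5 mm below it; straight over its lower 13 mm, the shaft's underside is 15.8 mm above this point. The puller starts lying on the worktop right of the fixture, hook down
- cork_roll: bystander: brown cork cylinder 28 mm across, 18 mm high; origin under its centre
- scraper: bystander: flat steel scraper 100 x 21 x 9 mm; origin under its centre
- sax_key: bystander: brass saxophone key 51 x 82 x 9 mm; origin under its centre
- puller: the T-handled spring puller as a whole: black T-bar and neck, steel hooked shaft, 110 mm long, 84 mm wide, 22 mm high; origin under the middle of the T-bar, axes as told at puller_grip

How it is judged:
By the outcome, as a careful person would: the job done as asked, in the order asked, and still so for the second after the job is handed in, with the robot touching nothing.
It also fails if it takes over 46 s, if anything falls off the work surface, if the arm or the gripper's body presses on something with over 40 N, if the wrist force passes 120 N, or if a joint passes its speed limit or range.

## Working session

There is one attempt and no reset: what is moved stays moved. The work goes in short steps, Python scripts to look and compute and a shell command to move; the robot and the scene stay as the last step left them, time stands still between calls to the robot, and variables do not carry over. Pictures are saved under pics/ and viewed, and the job is handed in when it is done.

```bash
mkdir -p pics; ls
python3 - <<'E'
from cell import monitor,cams
import cv2,json
o=monitor.get_obs()
for n in("scene","top","wrist"):
    m=cams.camera_model(n); print(n,m)
    cv2.imwrite(f"pics/{n}0.png",cams.read_camera(n)[:,:,::-1])
print(o)
E
```

```text
pics
scene {'intrinsics': array([[381.56800994,   0.        , 254.51880981],
       [  0.        , 381.56800994, 190.30477963],
       [  0.        ,   0.        ,   1.        ]]), 'dist': array([-0.07445493,  0.        ,  0.        ,  0.        ,  0.        ]), 'extrinsics': array([[-0.62484597, -0.46534385,  0.62691516, -0.1544516 ],
       [-0.78041522,  0.39570752, -0.48411533,  0.58388746],
       [-0.02279495, -0.79175164, -0.61041767,  0.71989838],
       [ 0.        ,  0.        ,  0.        ,  1.        ]])}
top {'intrinsics': array([[450.29787631,   0.        , 258.7425415 ],
       [  0.        , 450.29787631, 199.63125948],
       [  0.        ,   0.        ,   1.        ]]), 'dist': array([-0.15397856,  0.        ,  0.        ,  0.        ,  0.        ]), 'extrinsics': array([[ 0.01547009, -0.98554583,  0.16870119,  0.29750006],
       [-0.99968879, -0.01194308,  0.0219016 ,  0.03539082],
       [-0.01957022, -0.16898751, -0.98542388,  1.2062796 ],
       [ 0.        ,  0.        ,  0.        ,  1.        ]])}
wrist {'intrinsics': array([[308.10987507,   0.        , 257.
[... 414 characters left out ...]
       ,  0.        ,  1.        ]])}
{'t': 0.0, 'joint_pos': array([-1.21110409e+00,  8.79573483e-02,  1.37228762e+00, -1.51811792e-05,
        1.68361006e+00, -1.03124761e-01]), 'dq': array([ 0.00163064, -0.00153479,  0.00215948, -0.00059172, -0.00021543,
       -0.00139573]), 'joint_efforts': array([ 7.27293100e-04, -3.51861620e+01, -3.13273752e+01, -2.75901601e-05,
        1.07830609e-02,  2.84595080e-05]), 'ee_pos': array([ 0.24536344, -0.49168474,  0.23812091]), 'ee_rot': array([-3.05566985e+00, -7.20003450e-01,  4.77798362e-04]), 'ft_force': array([-0.50945302, -0.52694536, -0.02962496]), 'wrist_torque': array([-0.0213678 , -0.0071527 , -0.04200315]), 'finger_gap': 0.0853798520549891}
```

View pics/top0.png

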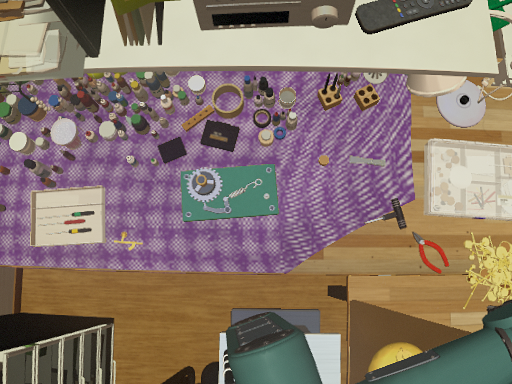

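View pics/scene0.png

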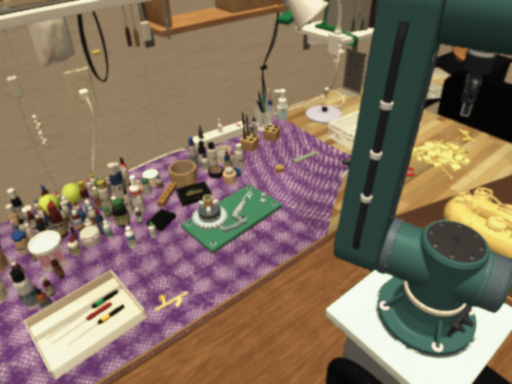

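View pics/wrist0.png

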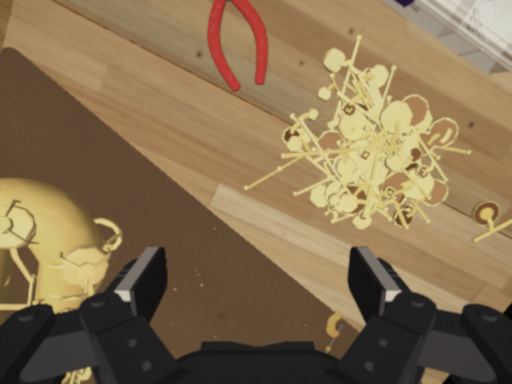

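```bash
cat > h.py <<'E'
import numpy as np,cv2
from cell import monitor,cams
def ray(m,uv,z):
    K=m["intrinsics"];d=m["dist"];E=m["extrinsics"]
    p=cv2.undistortPoints(np.array([[uv]],float),K,d)[0,0]
    v=E[:3,:3]@np.array([p[0],p[1],1]);o=E[:3,3]
    return o+v*(z-o[2])/v[2]
def proj(m,P):
    E=np.linalg.inv(m["extrinsics"])
    return cv2.projectPoints(np.atleast_2d(P).astype(float),cv2.Rodrigues(E[:3,:3])[0],E[:3,3],m["intrinsics"],m["dist"])[0][:,0]
def crop(src,out,x0,y0,x1,y1,k):
    im=cv2.imread(src)[y0:y1,x0:x1]; im=cv2.resize(im,None,fx=k,fy=k,interpolation=cv2.INTER_CUBIC)
    for x in range((x0//10+1)*10,x1,10):
        cv2.line(im,(int((x-x0+.5)*k),0),(int((x-x0+.5)*k),6 if x%50 else 14),(0,255,255),1)
    for y in range((y0//10+1)*10,y1,10):
        cv2.line(im,(0,int((y-y0+.5)*k)),(6 if y%50 else 14,int((y-y0+.5)*k)),(0,255,255),1)
    cv2.imwrite(out,im)
E
python3 -c "
from h import *
crop('pics/top0.png','pics/t0a.png',172,150,287,230,6.5)
crop('pics/top0.png','pics/t0b.png',310,140,420,240,6)
"
```

```text
(no output)
```

View pics/t0a.png

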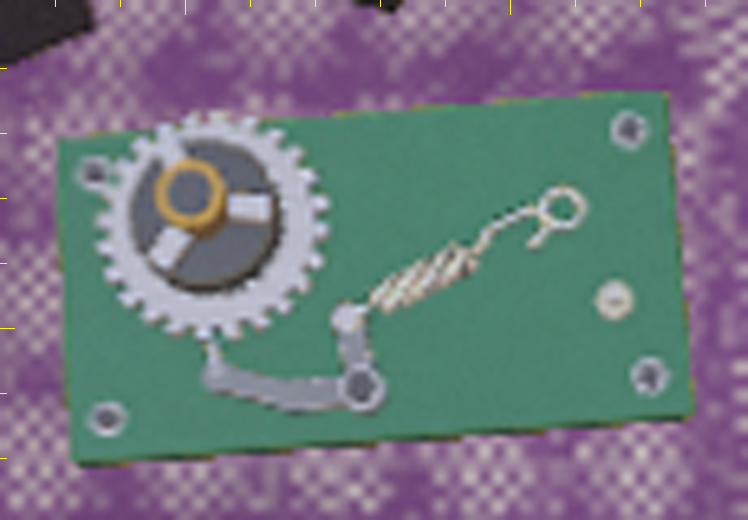

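View pics/t0b.png

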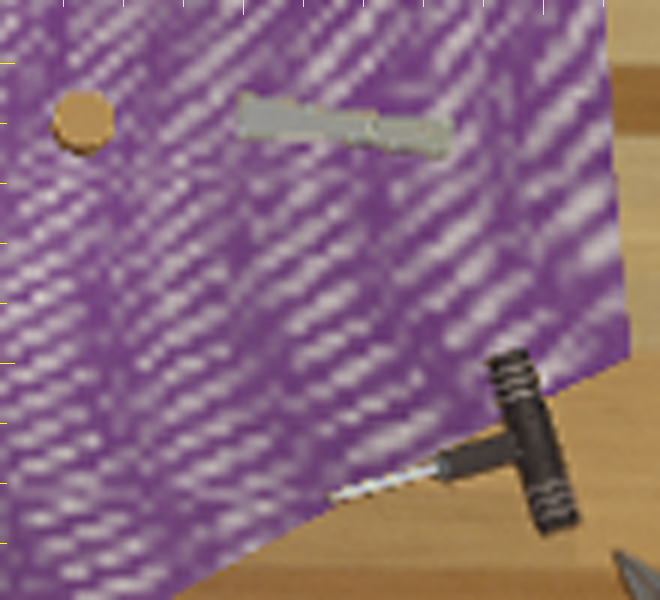

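Run:
```python
from h import *
m=cams.camera_model("top")
A=lambda X,Y,z: ray(m,(172+X/6.5-.5,150+Y/6.5-.5),z)
B=lambda X,Y,z: ray(m,(310+X/6-.5,140+Y/6-.5),z)
c=[A(60,140,.02),A(668,93,.02),A(692,413,.02),A(76,458,.02)]
for x in c: print(x.round(4))
n=np.mean(c,0); print("centre",n.round(4))
ly=(c[0]+c[3]-c[1]-c[2])/2; print(np.linalg.norm(ly),np.degrees(np.arctan2(ly[1],ly[0])))
lx=(c[0]+c[1]-c[2]-c[3])/2; print(np.linalg.norm(lx),np.degrees(np.arctan2(lx[1],lx[0])))
th=np.arctan2(ly[1],ly[0])-np.pi/2
R=np.array([[np.cos(th),-np.sin(th)],[np.sin(th),np.cos(th)]])
for nm,p,z in [("pivot",(361,386),.035),("pin",(347,318),.038),("eye",(562,208),.034),("post",(614,299),.045),("tip",(537,243),.034),("wheel",(213,214),.05)]:
    q=A(*p,z); print(nm,q.round(4),((R.T@(q[:2]-n[:2]))*1e3).round(1))
for nm,p,z in [("tbar",(535,440),.018),("neck",(482,457),.0215),("tip",(335,496),.018),("t1",(509,355),.018),("t2",(560,527),.018)]:
    print(nm,B(*p,z).round(4))
```

```text
[0.5771 0.2757 0.02  ]
[0.5996 0.0212 0.02  ]
[0.465  0.0101 0.02  ]
[0.443 0.263 0.02 ]
centre [0.5212 0.1425 0.02  ]
0.25469497244956685 95.02273264006998
0.13489032176088686 5.073469911954046
pivot [0.4723 0.1446 0.035 ] [-48.6   6.4]
pin [0.4997 0.1508 0.038 ] [-20.7  10.2]
eye [0.5471 0.0643 0.034 ] [ 19.  -80.2]
post [0.5075 0.0425 0.045 ] [-22.4 -98.5]
tip [0.5324 0.0743 0.034 ] [  5.2 -68.9]
wheel [0.5397 0.2054 0.05  ] [24.  61.1]
tbar [ 0.4695 -0.3151  0.018 ]
neck [ 0.4611 -0.2896  0.0215]
tip [ 0.4434 -0.2235  0.018 ]
t1 [ 0.508  -0.3045  0.018 ]
t2 [ 0.4303 -0.3253  0.018 ]
```

```bash
cat >> h.py <<'E'
from scipy.spatial.transform import Rotation as Ro
def go(x,y,z,yaw):
    """yaw deg = world direction of tool -> image-up; tool pointing down"""
    o=monitor.get_obs();R=Ro.from_rotvec(o["ee_rot"]).as_matrix()
    u=np.array([np.cos(np.radians(yaw)),np.sin(np.radians(yaw)),0])
    s=SX
    X=s*u; Z=np.array([0,0,-1.]); T=np.c_[X,np.cross(Z,X),Z]
    d=R.T@(np.array([x,y,z])-o["ee_pos"])*100; a=Ro.from_matrix(R.T@T).as_rotvec()
    print("t",round(o["t"],2),"pos",o["ee_pos"].round(4),"F",o["ft_force"].round(1),"gap",round(o["finger_gap"],4))
    print("d cm",d.round(2),"a",a.round(3))
SX=1
E
python3 - <<'E'
from h import *
o=monitor.get_obs();R=Ro.from_rotvec(o["ee_rot"]).as_matrix();print(R.round(3))
E=cams.camera_model("wrist")["extrinsics"]
print((R.T@E[:3,:3]).round(3),(R.T@(E[:3,3]-o["ee_pos"])).round(4))
yaw=106;u=np.array([np.cos(np.radians(yaw)),np.sin(np.radians(yaw))])
g=np.array([.4611,-.2896])
print((np.array([.4611,-.2896])-np.array([.4434,-.2235])))
go(*g,.12,yaw)
E
```

```text
[[ 0.895  0.446 -0.001]
 [ 0.446 -0.895  0.002]
 [ 0.    -0.002 -1.   ]]
[[ 0.    -0.958 -0.288]
 [ 1.     0.     0.   ]
 [ 0.    -0.288  0.958]] [ 0.0737 -0.0006 -0.1355]
[ 0.0177 -0.0661]
t 0.15 pos [ 0.2454 -0.4918  0.2384] F [0.1 0.  0.8] gap 0.0856
d cm [28.32 -8.44 11.86] a [-1.000e-03 -1.000e-03 -1.387e+00]
```

```bash
python3 -m handwheel '[{"dx":28.3,"dy":-8.4,"dz":9,"az":-1.387,"grip":0.6},{"dx":28.3,"dy":-8.4,"dz":9,"az":-1.387,"grip":0.6},{"dx":28.3,"dy":-8.4,"dz":9,"az":-1.387,"grip":0.6},{"dx":28.3,"dy":-8.4,"dz":9,"az":-1.387,"grip":0.6},{"dx":28.3,"dy":-8.4,"dz":9,"az":-1.387,"grip":0.6},{"dx":28.3,"dy":-8.4,"dz":9,"az":-1.387,"grip":0.6},{"dx":28.3,"dy":-8.4,"dz":9,"az":-1.387,"grip":0.6},{"dx":28.3,"dy":-8.4,"dz":9,"az":-1.387,"grip":0.6},{"dx":28.3,"dy":-8.4,"dz":9,"az":-1.387,"grip":0.6},{"dx":28.3,"dy":-8.4,"dz":9,"az":-1.387,"grip":0.6},{"dx":28.3,"dy":-8.4,"dz":9,"az":-1.387,"grip":0.6},{"dx":28.3,"dy":-8.4,"dz":9,"az":-1.387,"grip":0.6}]' 60
python3 - <<'E'
from h import *
go(.4611,-.2896,.12,106)
cv2.imwrite("pics/w1.png",cams.read_camera("wrist")[:,:,::-1])
E
```

```text
t 0.15 pos [ 0.2454 -0.4918  0.2384] F [0.1 0.  0.8] gap 0.0856
d cm [28.32 -8.44 11.86] a [-1.000e-03 -1.000e-03 -1.387e+00]schema error: expected keys dx, dy, dz, ax, ay, az, grip
```

View pics/w1.png

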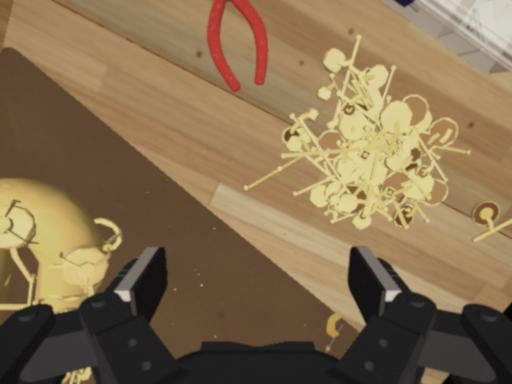

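```bash
python3 -m handwheel '[{"dx":28.3,"dy":-8.4,"dz":9,"ax":0,"ay":0,"az":-1.387,"grip":0.6},{"dx":28.3,"dy":-8.4,"dz":9,"ax":0,"ay":0,"az":-1.387,"grip":0.6},{"dx":28.3,"dy":-8.4,"dz":9,"ax":0,"ay":0,"az":-1.387,"grip":0.6},{"dx":28.3,"dy":-8.4,"dz":9,"ax":0,"ay":0,"az":-1.387,"grip":0.6},{"dx":28.3,"dy":-8.4,"dz":9,"ax":0,"ay":0,"az":-1.387,"grip":0.6},{"dx":28.3,"dy":-8.4,"dz":9,"ax":0,"ay":0,"az":-1.387,"grip":0.6},{"dx":28.3,"dy":-8.4,"dz":9,"ax":0,"ay":0,"az":-1.387,"grip":0.6},{"dx":28.3,"dy":-8.4,"dz":9,"ax":0,"ay":0,"az":-1.387,"grip":0.6},{"dx":28.3,"dy":-8.4,"dz":9,"ax":0,"ay":0,"az":-1.387,"grip":0.6},{"dx":28.3,"dy":-8.4,"dz":9,"ax":0,"ay":0,"az":-1.387,"grip":0.6},{"dx":28.3,"dy":-8.4,"dz":9,"ax":0,"ay":0,"az":-1.387,"grip":0.6},{"dx":28.3,"dy":-8.4,"dz":9,"ax":0,"ay":0,"az":-1.387,"grip":0.6}]' 60
python3 - <<'E'
from h import *
go(.4611,-.2896,.12,106)
cv2.imwrite("pics/w1.png",cams.read_camera("wrist")[:,:,::-1])
E
```

```text
t: 1.4
ee_pos: [0.4612, -0.2906, 0.1491]
ee_rot: [-1.892, -2.508, 0.0]
ft_force: [-0.1, -0.7, 0.2]
finger_gap: 0.0512
t 1.4 pos [ 0.4612 -0.2906  0.1491] F [-0.1 -0.7  0.2] gap 0.0512
d cm [0.1  0.02 2.91] a [-0.    -0.    -0.001]
```

View pics/w1.png

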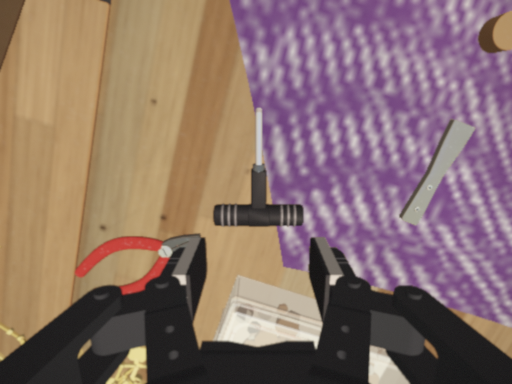

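Run:
```python
from h import *
m=cams.camera_model("wrist")
o=monitor.get_obs();R=Ro.from_rotvec(o["ee_rot"]).as_matrix()
for n,uv,z in [("tL",(214,216),.011),("tR",(303,214.5),.011),("tcen",(258.5,215),.011),("neckfront",(259,167),.0215),("shaftend",(259,109),.018),("plier",(201,238),.01)]:
    p=ray(m,uv,z); print(n,p.round(4),"tool",(R.T@(p-o["ee_pos"])*1e3).round(1))
```

```text
tL [ 0.4302 -0.3313  0.011 ] tool [-30.6 -40.9 138.2]
tR [ 0.5109 -0.3067  0.011 ] tool [-29.1  43.4 138.2]
tcen [ 0.4705 -0.3187  0.011 ] tool [-29.6   1.3 138.2]
neckfront [ 0.4575 -0.272   0.0215] tool [ 18.9   1.6 127.7]
shaftend [ 0.4441 -0.2254  0.018 ] tool [ 67.5   1.6 131.2]
plier [ 0.4234 -0.3574  0.01  ] tool [-53.8 -54.6 139.2]
```

```bash
python3 -m handwheel '[{"dx":0.15,"dy":0.15,"dz":4,"ax":0,"ay":0,"az":0,"grip":0.5},{"dx":0.15,"dy":0.15,"dz":8,"ax":0,"ay":0,"az":0,"grip":0.5},{"dx":0.15,"dy":0.15,"dz":11,"ax":0,"ay":0,"az":0,"grip":0.5},{"dx":0.15,"dy":0.15,"dz":13,"ax":0,"ay":0,"az":0,"grip":0.5},{"dx":0.15,"dy":0.15,"dz":13.8,"ax":0,"ay":0,"az":0,"grip":0.5},{"dx":0.15,"dy":0.15,"dz":13.8,"ax":0,"ay":0,"az":0,"grip":0.5},{"dx":0.15,"dy":0.15,"dz":13.8,"ax":0,"ay":0,"az":0,"grip":0.1},{"dx":0.15,"dy":0.15,"dz":13.8,"ax":0,"ay":0,"az":0,"grip":0.1},{"dx":0.15,"dy":0.15,"dz":13.8,"ax":0,"ay":0,"az":0,"grip":0},{"dx":0.15,"dy":0.15,"dz":13.8,"ax":0,"ay":0,"az":0,"grip":0},{"dx":0.15,"dy":0.15,"dz":13.8,"ax":0,"ay":0,"az":0,"grip":0},{"dx":0.15,"dy":0.15,"dz":13.8,"ax":0,"ay":0,"az":0,"grip":0}]' 80
python3 - <<'E'
from h import *
go(.4611,-.2896,.12,106)
cv2.imwrite("pics/w2.png",cams.read_camera("wrist")[:,:,::-1])
E
```

```text
t: 2.65
ee_pos: [0.4635, -0.2898, 0.0134]
ee_rot: [1.889, 2.505, -0.0]
ft_force: [0.4, -0.6, 6.9]
finger_gap: 0.0119
t 2.65 pos [ 0.4635 -0.2898  0.0134] F [ 0.4 -0.6  6.9] gap 0.0119
d cm [  0.05  -0.2  -10.66] a [ 0.002  0.003 -0.   ]
```

View pics/w2.png

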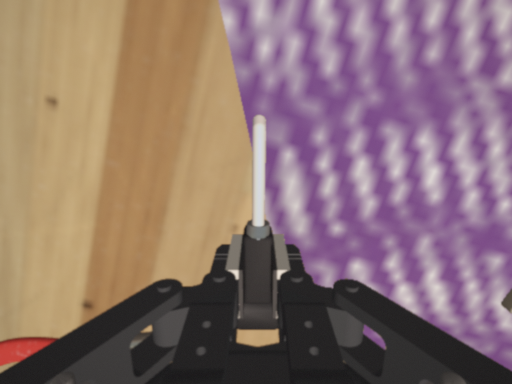

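```bash
python3 -m handwheel '[{"dx":0,"dy":0,"dz":-1,"ax":0,"ay":0,"az":0,"grip":0},{"dx":0,"dy":0,"dz":-2.5,"ax":0,"ay":0,"az":0,"grip":0},{"dx":0,"dy":0,"dz":-5,"ax":0,"ay":0,"az":0,"grip":0},{"dx":0,"dy":0,"dz":-9,"ax":0,"ay":0,"az":0,"grip":0},{"dx":0,"dy":0,"dz":-12,"ax":0,"ay":0,"az":0,"grip":0},{"dx":0,"dy":0,"dz":-12,"ax":0,"ay":0,"az":0,"grip":0}]' 80
python3 - <<'E'
from h import *
go(.5527,-.0008,.135,95)
cv2.imwrite("pics/w3.png",cams.read_camera("wrist")[:,:,::-1])
m=cams.camera_model("wrist")
o=monitor.get_obs();R=Ro.from_rotvec(o["ee_rot"]).as_matrix()
print([proj(m,o["ee_pos"]+R@np.array(p)).round(1) for p in [(.065,0,.0134),(.065,0,-.002),(.0677,0,-.005),(.037,0,-.005)]])
E
```

```text
t: 3.3
ee_pos: [0.465, -0.2909, 0.1383]
ee_rot: [1.883, 2.499, -0.0]
ft_force: [0.5, -1.1, -0.7]
finger_gap: 0.0121
t 3.3 pos [ 0.465  -0.2909  0.1383] F [ 0.5 -1.1 -0.7] gap 0.0121
d cm [25.47 16.42  0.2 ] a [0.008 0.009 0.192]
[array([[257. , 120.9]]), array([[257. , 123.2]]), array([[257., 117.]]), array([[257. , 188.7]])]
```

View pics/w3.png

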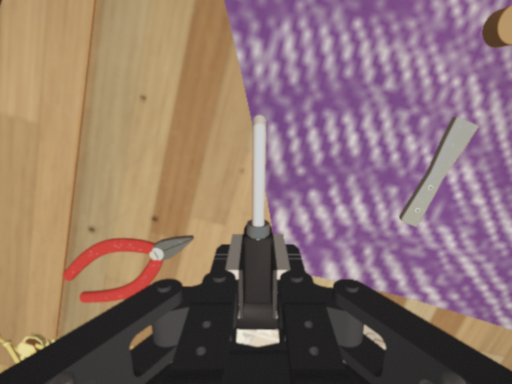

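```bash
python3 -m handwheel '[{"dx":2,"dy":1.3,"dz":0,"ax":0,"ay":0,"az":0.02,"grip":0},{"dx":5,"dy":3.2,"dz":0,"ax":0,"ay":0,"az":0.05,"grip":0},{"dx":9,"dy":5.8,"dz":0,"ax":0,"ay":0,"az":0.08,"grip":0},{"dx":13,"dy":8.4,"dz":0,"ax":0,"ay":0,"az":0.11,"grip":0},{"dx":17,"dy":11,"dz":0,"ax":0,"ay":0,"az":0.14,"grip":0},{"dx":21,"dy":13.5,"dz":0,"ax":0,"ay":0,"az":0.17,"grip":0},{"dx":24,"dy":15.5,"dz":0,"ax":0,"ay":0,"az":0.19,"grip":0},{"dx":25.4,"dy":16.4,"dz":0,"ax":0,"ay":0,"az":0.192,"grip":0},{"dx":25.4,"dy":16.4,"dz":0,"ax":0,"ay":0,"az":0.192,"grip":0},{"dx":25.4,"dy":16.4,"dz":0,"ax":0,"ay":0,"az":0.192,"grip":0},{"dx":25.4,"dy":16.4,"dz":0,"ax":0,"ay":0,"az":0.192,"grip":0}]' 80
python3 - <<'E'
from h import *
go(.5527,-.0008,.135,95)
cv2.imwrite("pics/w4.png",cams.read_camera("wrist")[:,:,::-1])
cv2.imwrite("pics/s4.png",cams.read_camera("scene")[:,:,::-1])
crop('pics/w4.png','pics/w4a.png',180,30,340,180,5)
E
```

```text
t: 4.45
ee_pos: [0.5493, -0.0004, 0.1304]
ee_rot: [-2.123, -2.314, 0.003]
ft_force: [-0.1, -0.4, -1.2]
finger_gap: 0.0121
t 4.45 pos [ 5.493e-01 -4.000e-04  1.304e-01] F [-0.1 -0.4 -1.2] gap 0.0121
d cm [-0.07  0.34 -0.47] a [-0.002  0.    -0.001]
```

View pics/w4.png

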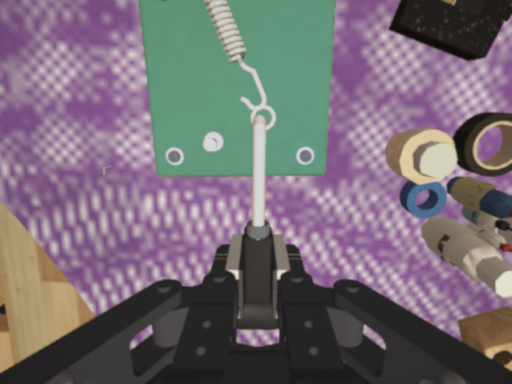

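View pics/w4a.png

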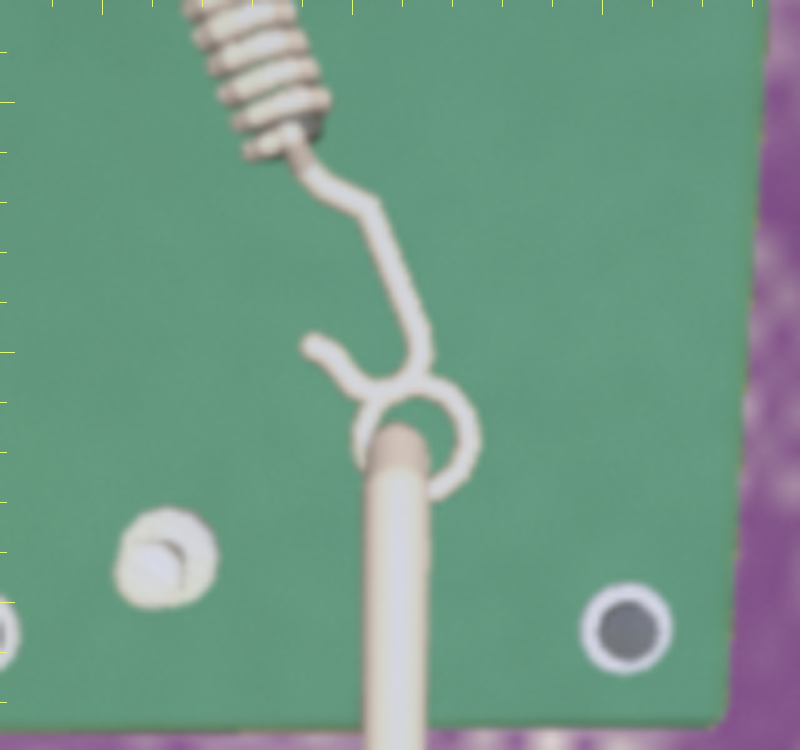

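```bash
cat >> h.py <<'E'
def tool(p):
    o=monitor.get_obs();R=Ro.from_rotvec(o["ee_rot"]).as_matrix()
    return R.T@(np.array(p)-o["ee_pos"])*1e3
E
python3 - <<'E'
from h import *
m=cams.camera_model("wrist"); print(m["extrinsics"][:3,3])
Q=lambda X,Y,z: ray(m,(180+X/5-.5,30+Y/5-.5),z)
for n,X,Y,z in [("shaftend",398,424,.13),("shaftend",398,424,.12),("eye",418,438,.034),("posthead",168,557,.045),("cornerR",725,728,.02)]:
    p=Q(X,Y,z);print(n,p.round(4),tool(p).round(1))
p=ray(m,(158,177),.02);print("cornerL",p,tool(p))
E
```

```text
[0.54339664 0.07329205 0.26641782]
shaftend [0.5445 0.0677 0.13  ] [68.5  0.8  0.9]
shaftend [0.5446 0.0673 0.12  ] [68.1  0.8 10.9]
eye [0.5484 0.0621 0.034 ] [62.6  4.3 96.9]
posthead [0.5141 0.0431 0.045 ] [ 46.6 -31.5  85.9]
cornerR [0.6031 0.0197 0.02  ] [ 15.7  55.1 110.9]
cornerL [0.46700406 0.00639721 0.02      ] [ 14.0445662  -81.58427479 110.99395954]
```

```bash
python3 -m handwheel '[{"dx":-0.2,"dy":0.2,"dz":2,"ax":0,"ay":0,"az":0,"grip":0},{"dx":-0.29,"dy":0.35,"dz":4,"ax":0,"ay":0,"az":0,"grip":0},{"dx":-0.29,"dy":0.35,"dz":6,"ax":0,"ay":0,"az":0,"grip":0},{"dx":-0.29,"dy":0.35,"dz":6.5,"ax":0,"ay":0,"az":0,"grip":0},{"dx":-0.29,"dy":0.35,"dz":6.5,"ax":0,"ay":0,"az":0,"grip":0},{"dx":-0.29,"dy":0.35,"dz":6.5,"ax":0,"ay":0,"az":0,"grip":0}]' 80
python3 - <<'E'
from h import *
go(.5527,-.0008,.135,95)
cv2.imwrite("pics/w5.png",cams.read_camera("wrist")[:,:,::-1])
cv2.imwrite("pics/s5.png",cams.read_camera("scene")[:,:,::-1])
crop('pics/w5.png','pics/w5a.png',180,30,340,180,5)
crop('pics/s5.png','pics/s5a.png',180,170,300,260,6.5)
E
```

```text
t: 5.15
ee_pos: [0.5544, -0.0025, 0.0674]
ee_rot: [2.122, 2.314, 0.002]
ft_force: [0.5, -0.7, -0.8]
finger_gap: 0.0122
t 5.15 pos [ 0.5544 -0.0025  0.0674] F [ 0.5 -0.7 -0.8] gap 0.0122
d cm [ 0.18 -0.15 -6.76] a [ 0.002  0.    -0.001]
```

View pics/w5a.png

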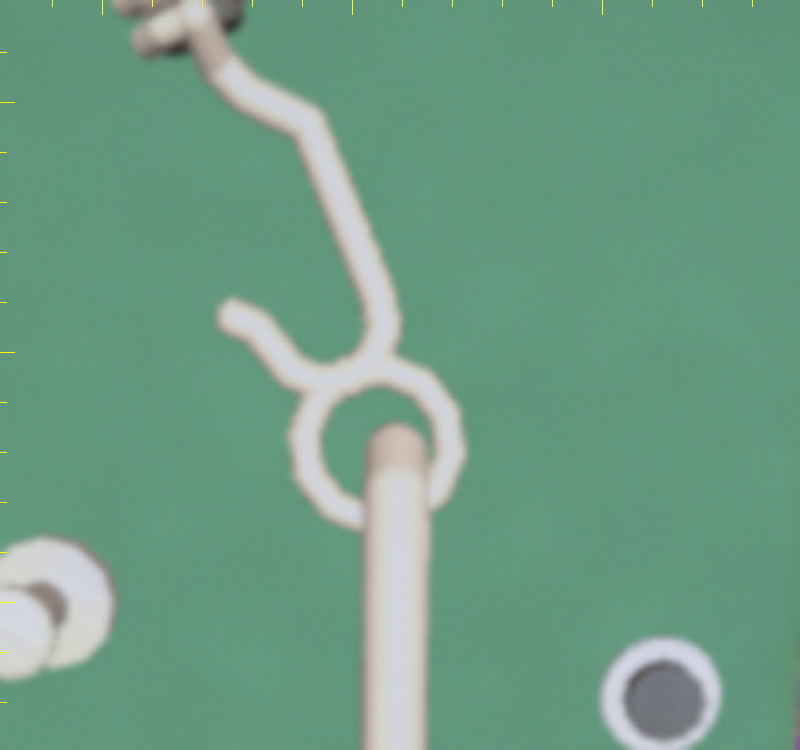

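View pics/s5a.png

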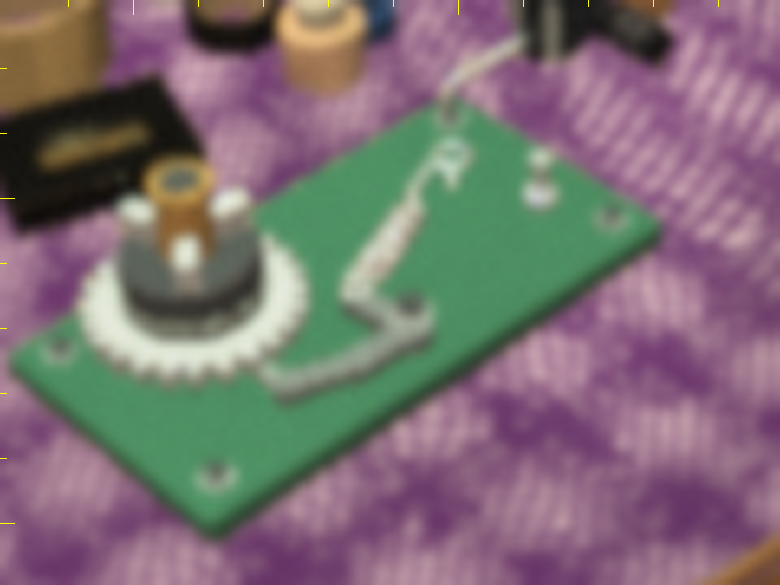

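Run:
```python
from h import *
m=cams.camera_model("wrist"); print(m["extrinsics"][:3,3],monitor.get_obs()["ee_pos"])
Q=lambda X,Y,z: ray(m,(180+X/5-.5,30+Y/5-.5),z)
for n,X,Y,z in [("shaftend",397,424,.06),("shaftbottom",397,424,.054),("eye",378,442,.034),("posthead",10,634,.045)]:
    p=Q(X,Y,z);print(n,p.round(4),tool(p).round(1))
```

```text
[0.54796857 0.07158453 0.20337867] [ 0.55477253 -0.00233629  0.06795431]
shaftend [0.5496 0.0657 0.06  ] [68.3  0.7  7.9]
shaftbottom [0.5497 0.0655 0.054 ] [68.   0.8 13.9]
eye [0.5481 0.0626 0.034 ] [65.3 -1.2 33.9]
posthead [0.5117 0.0406 0.045 ] [ 46.6 -39.2  22.8]
```

```bash
python3 -m handwheel '[{"dx":0,"dy":-0.2,"dz":0.5,"ax":0,"ay":0,"az":0,"grip":0},{"dx":0,"dy":-0.2,"dz":1,"ax":0,"ay":0,"az":0,"grip":0},{"dx":0,"dy":-0.2,"dz":1.5,"ax":0,"ay":0,"az":0,"grip":0},{"dx":0,"dy":-0.2,"dz":1.5,"ax":0,"ay":0,"az":0,"grip":0},{"dx":0,"dy":-0.2,"dz":1.5,"ax":0,"ay":0,"az":0,"grip":0}]' 80
python3 - <<'E'
from h import *
go(.5527,-.0008,.135,95)
cv2.imwrite("pics/w6.png",cams.read_camera("wrist")[:,:,::-1])
crop('pics/w6.png','pics/w6a.png',180,30,340,180,5)
E
```

```text
t: 5.75
ee_pos: [0.5515, -0.0022, 0.0509]
ee_rot: [-2.122, -2.316, 0.001]
ft_force: [-0.1, 1.0, -1.0]
finger_gap: 0.0119
t 5.75 pos [ 0.5515 -0.0022  0.0509] F [-0.1  1.  -1. ] gap 0.0119
d cm [ 0.13  0.12 -8.41] a [-0.001 -0.    -0.   ]
```

View pics/w6a.png

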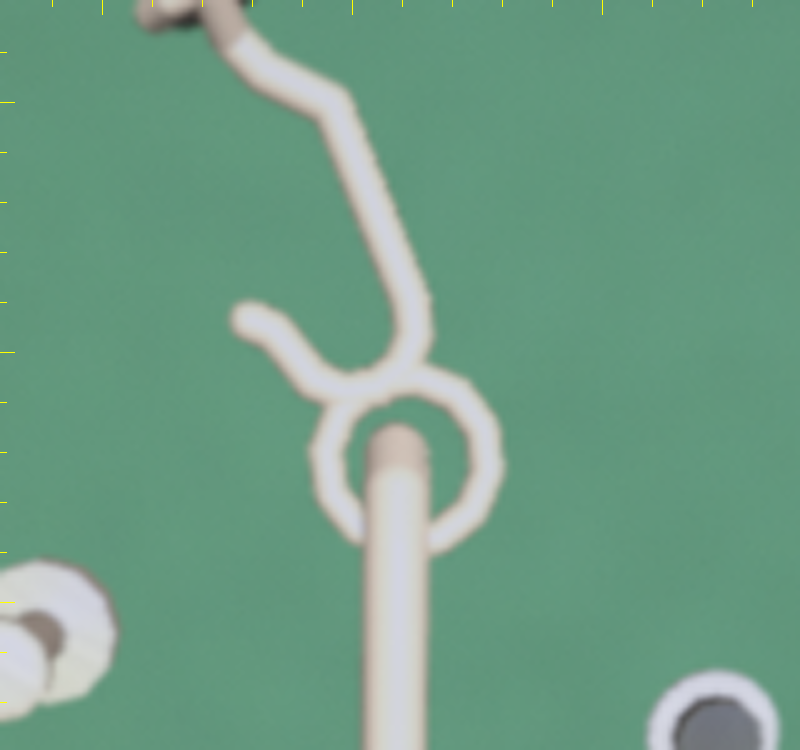

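Run:
```python
from h import *
m=cams.camera_model("wrist"); print(m["extrinsics"][:3,3],monitor.get_obs()["ee_pos"])
Q=lambda X,Y,z: ray(m,(180+X/5-.5,30+Y/5-.5),z)
for n,X,Y,z in [("shaftend",397,424,.044),("shaftbottom",397,424,.037),("eye",407,456,.034),("posthead",0,667,.045)]:
    p=Q(X,Y,z);print(n,p.round(4),tool(p).round(1))
```

```text
[0.54535346 0.07167652 0.18670627] [ 0.55177069 -0.00221317  0.05120528]
shaftend [0.5466 0.0659 0.044 ] [68.3  0.7  7.2]
shaftbottom [0.5466 0.0656 0.037 ] [68.   0.8 14.2]
eye [0.5479 0.0626 0.034 ] [64.9  1.7 17.2]
posthead [0.5116 0.0408 0.045 ] [ 46.4 -36.3   6.2]
```

```bash
python3 -m handwheel '[{"dx":-0.05,"dy":0.08,"dz":0.2,"ax":0,"ay":0,"az":0,"grip":0},{"dx":-0.05,"dy":0.08,"dz":0.4,"ax":0,"ay":0,"az":0,"grip":0},{"dx":-0.05,"dy":0.08,"dz":0.7,"ax":0,"ay":0,"az":0,"grip":0},{"dx":-0.05,"dy":0.08,"dz":1.0,"ax":0,"ay":0,"az":0,"grip":0},{"dx":-0.05,"dy":0.08,"dz":1.15,"ax":0,"ay":0,"az":0,"grip":0},{"dx":-0.05,"dy":0.08,"dz":1.15,"ax":0,"ay":0,"az":0,"grip":0}]' 80
python3 - <<'E'
from h import *
go(.5527,-.0008,.135,95)
cv2.imwrite("pics/w7.png",cams.read_camera("wrist")[:,:,::-1])
cv2.imwrite("pics/s7.png",cams.read_camera("scene")[:,:,::-1])
crop('pics/w7.png','pics/w7a.png',180,30,340,180,5)
crop('pics/s7.png','pics/s7a.png',230,170,300,220,10)
E
```

```text
t: 6.4
ee_pos: [0.5523, -0.0026, 0.0393]
ee_rot: [-2.122, -2.315, 0.001]
ft_force: [-0.7, -0.3, -1.3]
finger_gap: 0.012
t 6.4 pos [ 0.5523 -0.0026  0.0393] F [-0.7 -0.3 -1.3] gap 0.012
d cm [ 0.18  0.05 -9.57] a [-0.001 -0.    -0.   ]
```

View pics/w7a.png

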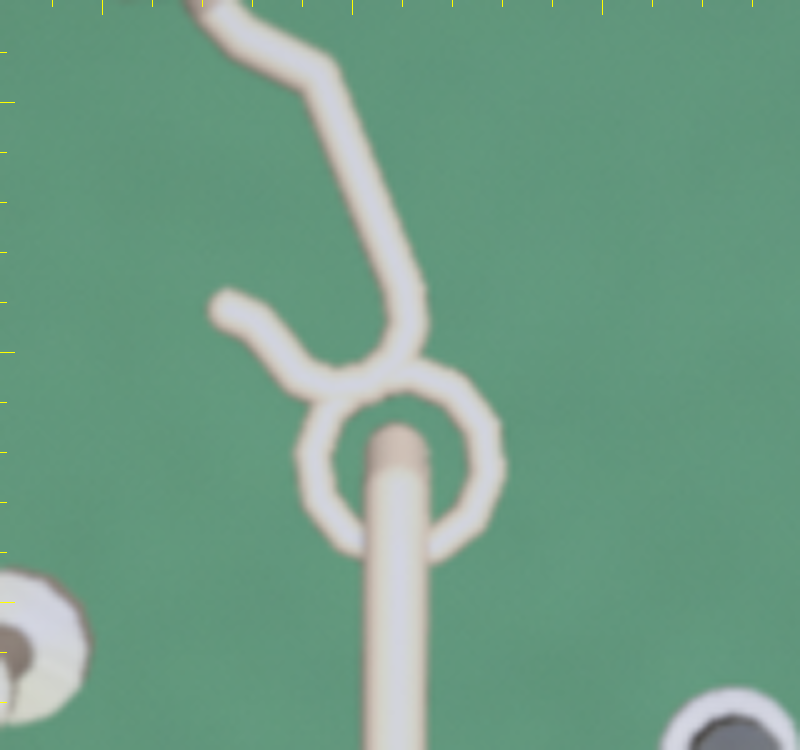

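View pics/s7a.png

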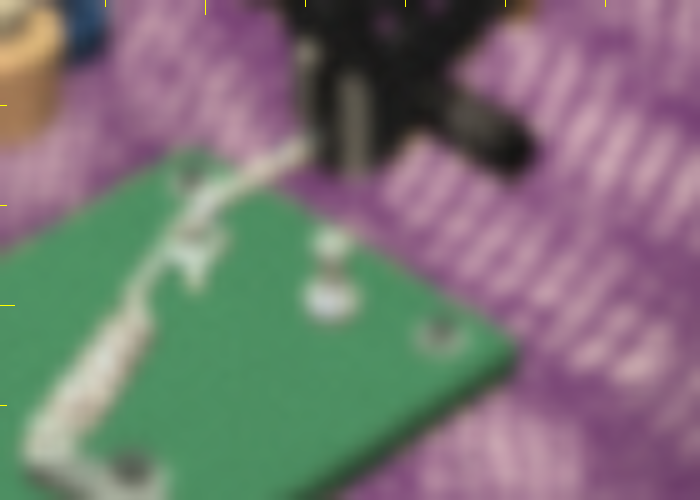

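```bash
python3 -m handwheel '[{"dx":-0.4,"dy":0.1,"dz":0,"ax":0,"ay":0,"az":0,"grip":0},{"dx":-0.8,"dy":0.2,"dz":0,"ax":0,"ay":0,"az":0,"grip":0},{"dx":-1.2,"dy":0.3,"dz":0,"ax":0,"ay":0,"az":0,"grip":0},{"dx":-1.6,"dy":0.4,"dz":0,"ax":0,"ay":0,"az":0,"grip":0},{"dx":-2,"dy":0.5,"dz":0,"ax":0,"ay":0,"az":0,"grip":0},{"dx":-2.4,"dy":0.6,"dz":0,"ax":0,"ay":0,"az":0,"grip":0},{"dx":-2.4,"dy":0.6,"dz":0,"ax":0,"ay":0,"az":0,"grip":0},{"dx":-2.4,"dy":0.6,"dz":0,"ax":0,"ay":0,"az":0,"grip":0}]' 100
python3 - <<'E'
from h import *
go(.5527,-.0008,.135,95)
cv2.imwrite("pics/w8.png",cams.read_camera("wrist")[:,:,::-1])
print(tool((.5116,.0408,.045)))
E
```

```text
t: 7.3
ee_pos: [0.5603, -0.0257, 0.0395]
ee_rot: [-2.122, -2.315, 0.0]
ft_force: [-1.1, 3.8, -1.3]
finger_gap: 0.0116
t 7.3 pos [ 0.5603 -0.0257  0.0395] F [-1.1  3.8 -1.3] gap 0.0116
d cm [ 2.55 -0.55 -9.54] a [-0.001 -0.001 -0.   ]
[ 70.47412004 -42.7811914   -5.3525377 ]
```

View pics/w8.png

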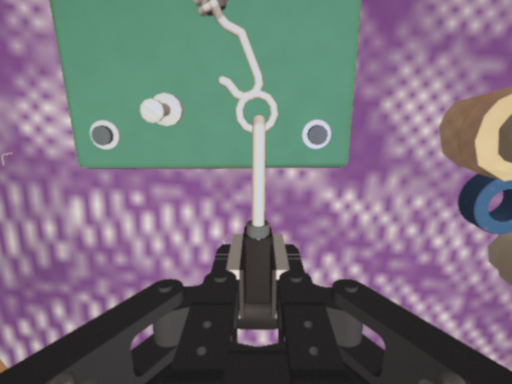

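```bash
python3 -m handwheel '[{"dx":-0.4,"dy":0,"dz":0,"ax":0,"ay":0,"az":0,"grip":0},{"dx":-0.8,"dy":0,"dz":0,"ax":0,"ay":0,"az":0,"grip":0},{"dx":-1.2,"dy":-0.05,"dz":0,"ax":0,"ay":0,"az":0,"grip":0},{"dx":-1.6,"dy":-0.1,"dz":0,"ax":0,"ay":0,"az":0,"grip":0},{"dx":-2,"dy":-0.1,"dz":0,"ax":0,"ay":0,"az":0,"grip":0},{"dx":-2.1,"dy":-0.1,"dz":0,"ax":0,"ay":0,"az":0,"grip":0},{"dx":-2.1,"dy":-0.1,"dz":0,"ax":0,"ay":0,"az":0,"grip":0},{"dx":-2.1,"dy":-0.1,"dz":0,"ax":0,"ay":0,"az":0,"grip":0}]' 100
python3 - <<'E'
from h import *
go(.5527,-.0008,.135,95)
cv2.imwrite("pics/w9.png",cams.read_camera("wrist")[:,:,::-1])
print(tool((.5116,.0408,.045)))
E
```

```text
t: 8.15
ee_pos: [0.5604, -0.0457, 0.0392]
ee_rot: [-2.12, -2.313, -0.001]
ft_force: [-3.4, 7.8, -1.8]
finger_gap: 0.0116
t 8.15 pos [ 0.5604 -0.0457  0.0392] F [-3.4  7.8 -1.8] gap 0.0116
d cm [ 4.57 -0.4  -9.56] a [-0.002 -0.003  0.   ]
[ 90.34502808 -41.11731055  -5.386567  ]
```

View pics/w9.png

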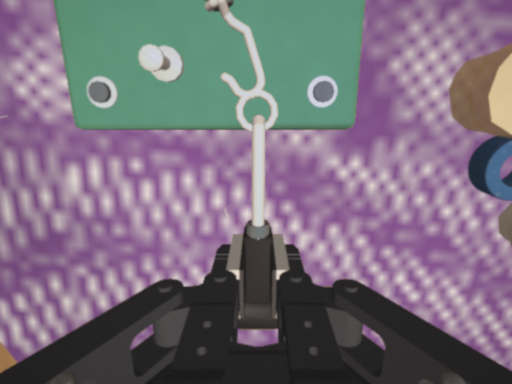

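```bash
python3 -m handwheel '[{"dx":-0.15,"dy":-0.3,"dz":0,"ax":0,"ay":0,"az":0,"grip":0},{"dx":-0.3,"dy":-0.7,"dz":0,"ax":0,"ay":0,"az":0,"grip":0},{"dx":-0.4,"dy":-1.1,"dz":0,"ax":0,"ay":0,"az":0,"grip":0},{"dx":-0.5,"dy":-1.5,"dz":0,"ax":0,"ay":0,"az":0,"grip":0},{"dx":-0.6,"dy":-1.9,"dz":0,"ax":0,"ay":0,"az":0,"grip":0},{"dx":-0.7,"dy":-2.3,"dz":0,"ax":0,"ay":0,"az":0,"grip":0},{"dx":-0.7,"dy":-2.3,"dz":0,"ax":0,"ay":0,"az":0,"grip":0},{"dx":-0.7,"dy":-2.3,"dz":0,"ax":0,"ay":0,"az":0,"grip":0}]' 100
python3 - <<'E'
from h import *
go(.5527,-.0008,.135,95)
cv2.imwrite("pics/w10.png",cams.read_camera("wrist")[:,:,::-1])
print(tool((.5116,.0408,.045)))
crop('pics/w10.png','pics/w10a.png',180,0,320,150,5)
E
```

```text
t: 9.0
ee_pos: [0.5386, -0.0544, 0.0395]
ee_rot: [-2.121, -2.313, -0.003]
ft_force: [-1.0, 8.3, -1.7]
finger_gap: 0.0117
t 9.0 pos [ 0.5386 -0.0544  0.0395] F [-1.   8.3 -1.7] gap 0.0117
d cm [ 5.25  1.87 -9.54] a [-0.001 -0.004 -0.   ]
[ 97.16577048 -18.64981695  -5.16914198]
```

View pics/w10a.png

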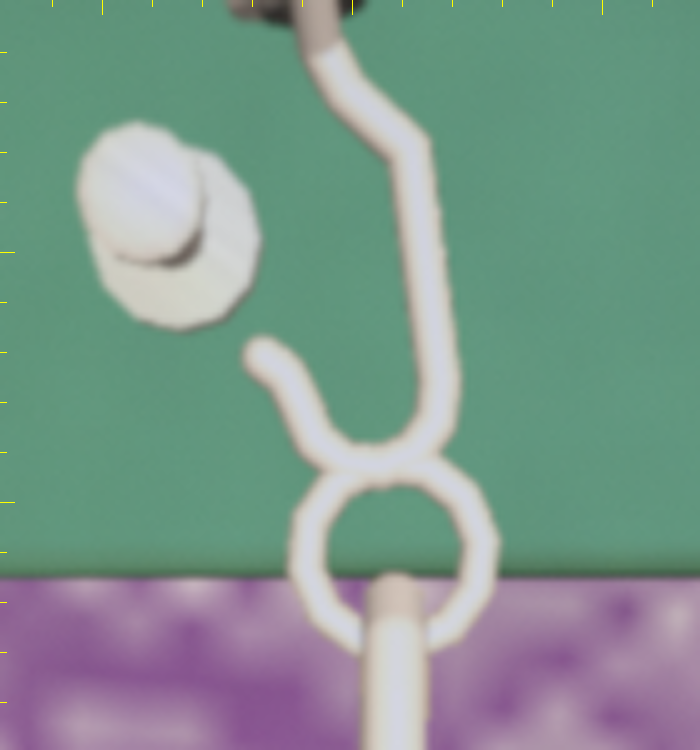

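```bash
python3 -m handwheel '[{"dx":-0.05,"dy":-0.3,"dz":0,"ax":0,"ay":0,"az":0,"grip":0},{"dx":-0.1,"dy":-0.6,"dz":0,"ax":0,"ay":0,"az":0,"grip":0},{"dx":-0.1,"dy":-0.9,"dz":0,"ax":0,"ay":0,"az":0,"grip":0},{"dx":-0.1,"dy":-1.2,"dz":0,"ax":0,"ay":0,"az":0,"grip":0},{"dx":-0.1,"dy":-1.5,"dz":0,"ax":0,"ay":0,"az":0,"grip":0},{"dx":-0.1,"dy":-1.8,"dz":0,"ax":0,"ay":0,"az":0,"grip":0},{"dx":-0.1,"dy":-1.9,"dz":0,"ax":0,"ay":0,"az":0,"grip":0},{"dx":-0.1,"dy":-1.9,"dz":0,"ax":0,"ay":0,"az":0,"grip":0},{"dx":-0.1,"dy":-1.9,"dz":0,"ax":0,"ay":0,"az":0,"grip":0}]' 100
python3 - <<'E'
from h import *
go(.5527,-.0008,.135,95)
cv2.imwrite("pics/w11.png",cams.read_camera("wrist")[:,:,::-1])
print(tool((.5116,.0408,.045)))
crop('pics/w11.png','pics/w11a.png',180,0,320,150,5)
E
```

```text
t: 9.95
ee_pos: [0.5203, -0.0571, 0.0397]
ee_rot: [-2.122, -2.314, -0.004]
ft_force: [-1.1, 8.8, -2.3]
finger_gap: 0.0116
t 9.95 pos [ 0.5203 -0.0571  0.0397] F [-1.1  8.8 -2.3] gap 0.0116
d cm [ 5.36  3.72 -9.51] a [ 0.001 -0.004 -0.001]
[98.26168358 -0.23195391 -4.98136481]
```

View pics/w11a.png

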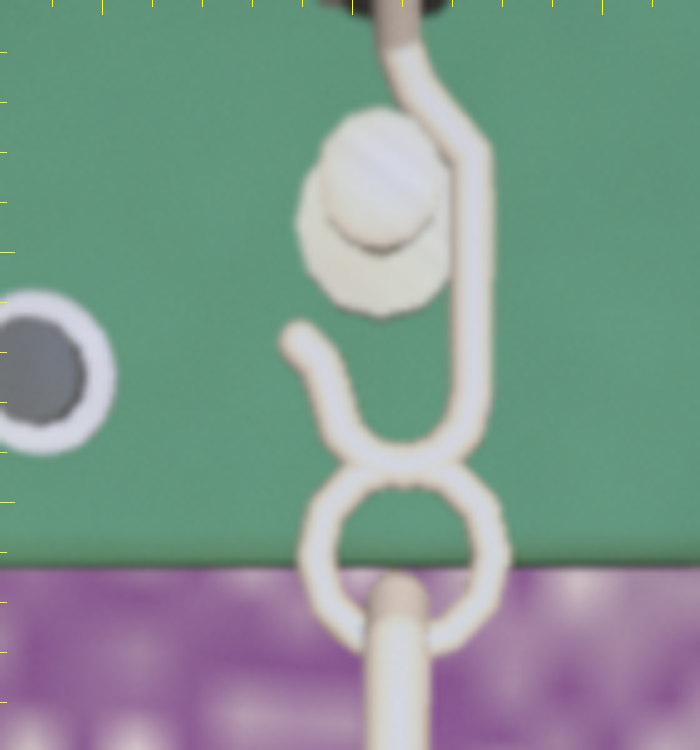

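```bash
python3 -m handwheel '[{"dx":0,"dy":-0.1,"dz":0,"ax":0,"ay":0,"az":0,"grip":0},{"dx":0,"dy":-0.2,"dz":0,"ax":0,"ay":0,"az":0,"grip":0},{"dx":0.1,"dy":-0.2,"dz":0,"ax":0,"ay":0,"az":0,"grip":0},{"dx":0.3,"dy":-0.2,"dz":0,"ax":0,"ay":0,"az":0,"grip":0},{"dx":0.5,"dy":-0.2,"dz":0,"ax":0,"ay":0,"az":0,"grip":0},{"dx":0.7,"dy":-0.2,"dz":0,"ax":0,"ay":0,"az":0,"grip":0},{"dx":0.9,"dy":-0.2,"dz":0,"ax":0,"ay":0,"az":0,"grip":0},{"dx":0.9,"dy":-0.2,"dz":0,"ax":0,"ay":0,"az":0,"grip":0},{"dx":0.9,"dy":-0.2,"dz":0,"ax":0,"ay":0,"az":0,"grip":0}]' 100
python3 - <<'E'
from h import *
go(.5527,-.0008,.135,95)
cv2.imwrite("pics/w12.png",cams.read_camera("wrist")[:,:,::-1])
print(tool((.5116,.0408,.045)))
crop('pics/w12.png','pics/w12a.png',180,0,320,150,5)
E
```

```text
t: 10.9
ee_pos: [0.5179, -0.049, 0.0399]
ee_rot: [-2.123, -2.315, -0.003]
ft_force: [-0.7, 5.8, -1.7]
finger_gap: 0.0114
t 10.9 pos [ 0.5179 -0.049   0.0399] F [-0.7  5.8 -1.7] gap 0.0114
d cm [ 4.52  3.89 -9.5 ] a [ 0.001 -0.002 -0.   ]
[90.06922419  1.49667282 -4.93598409]
```

View pics/w12a.png

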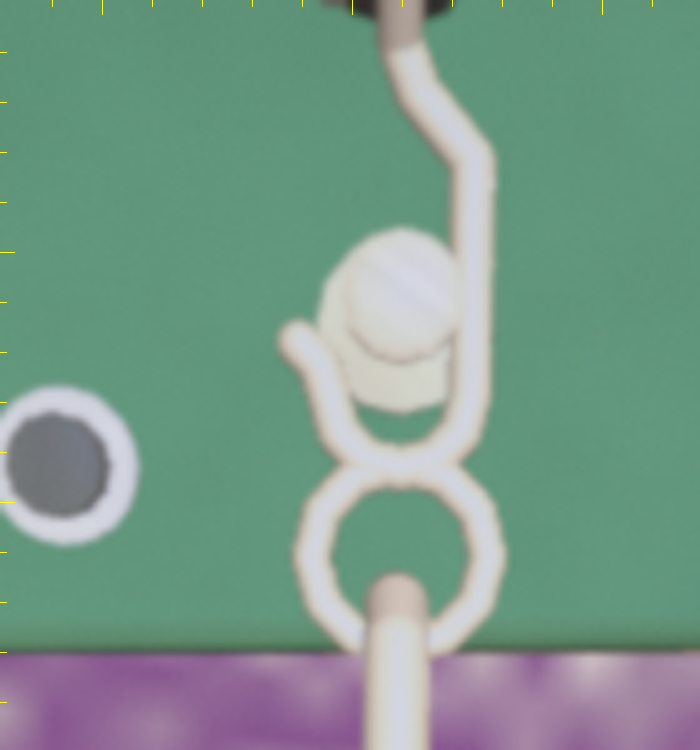

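```bash
python3 -m handwheel '[{"dx":0.15,"dy":0,"dz":0,"ax":0,"ay":0,"az":0,"grip":0},{"dx":0.3,"dy":0,"dz":0,"ax":0,"ay":0,"az":0,"grip":0},{"dx":0.45,"dy":0,"dz":0,"ax":0,"ay":0,"az":0,"grip":0},{"dx":0.6,"dy":0,"dz":0,"ax":0,"ay":0,"az":0,"grip":0},{"dx":0.75,"dy":0,"dz":0,"ax":0,"ay":0,"az":0,"grip":0},{"dx":0.9,"dy":0,"dz":0,"ax":0,"ay":0,"az":0,"grip":0},{"dx":1.0,"dy":0,"dz":0,"ax":0,"ay":0,"az":0,"grip":0},{"dx":1.1,"dy":0,"dz":0,"ax":0,"ay":0,"az":0,"grip":0},{"dx":1.2,"dy":0,"dz":0,"ax":0,"ay":0,"az":0,"grip":0},{"dx":1.2,"dy":0,"dz":0,"ax":0,"ay":0,"az":0,"grip":0},{"dx":1.2,"dy":0,"dz":0,"ax":0,"ay":0,"az":0,"grip":0}]' 100
python3 - <<'E'
from h import *
go(.5527,-.0008,.135,95)
cv2.imwrite("pics/w13.png",cams.read_camera("wrist")[:,:,::-1])
print(tool((.5116,.0408,.045)))
crop('pics/w13.png','pics/w13a.png',180,0,320,150,5)
E
```

```text
t: 12.05
ee_pos: [0.5167, -0.0384, 0.0399]
ee_rot: [2.122, 2.315, -0.0]
ft_force: [0.5, 0.6, -0.6]
finger_gap: 0.0116
t 12.05 pos [ 0.5167 -0.0384  0.0399] F [ 0.5  0.6 -0.6] gap 0.0116
d cm [ 3.42  3.92 -9.51] a [ 0.     0.001 -0.   ]
[79.21850544  1.86326819 -5.19416237]
```

View pics/w13a.png

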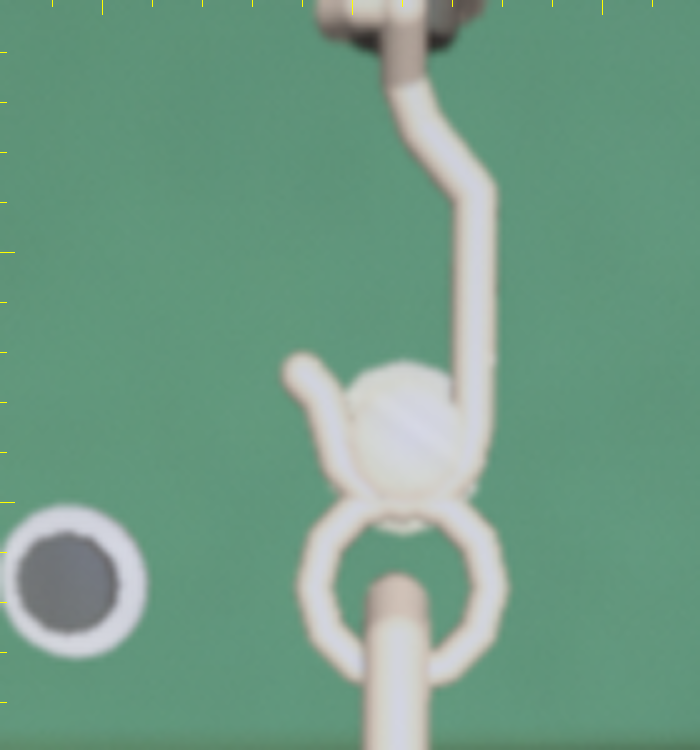

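```bash
python3 -m handwheel '[{"dx":0.1,"dy":0.03,"dz":0,"ax":0,"ay":0,"az":0,"grip":0},{"dx":0.17,"dy":0.03,"dz":0,"ax":0,"ay":0,"az":0,"grip":0},{"dx":0.17,"dy":0.03,"dz":-0.2,"ax":0,"ay":0,"az":0,"grip":0},{"dx":0.17,"dy":0.03,"dz":-0.5,"ax":0,"ay":0,"az":0,"grip":0},{"dx":0.17,"dy":0.03,"dz":-0.8,"ax":0,"ay":0,"az":0,"grip":0},{"dx":0.17,"dy":0.03,"dz":-1.2,"ax":0,"ay":0,"az":0,"grip":0},{"dx":0.17,"dy":0.03,"dz":-1.8,"ax":0,"ay":0,"az":0,"grip":0},{"dx":0.17,"dy":0.03,"dz":-2.5,"ax":0,"ay":0,"az":0,"grip":0},{"dx":0.17,"dy":0.03,"dz":-4,"ax":0,"ay":0,"az":0,"grip":0},{"dx":0.17,"dy":0.03,"dz":-6,"ax":0,"ay":0,"az":0,"grip":0},{"dx":0.17,"dy":0.03,"dz":-8,"ax":0,"ay":0,"az":0,"grip":0},{"dx":0.17,"dy":0.03,"dz":-8,"ax":0,"ay":0,"az":0,"grip":0}]' 100
python3 - <<'E'
from h import *
go(.46,-.25,.1,105)
cv2.imwrite("pics/w14.png",cams.read_camera("wrist")[:,:,::-1])
cv2.imwrite("pics/s14.png",cams.read_camera("scene")[:,:,::-1])
crop('pics/s14.png','pics/s14a.png',180,170,300,260,6.5)
E
```

```text
t: 13.3
ee_pos: [0.5191, -0.0366, 0.1239]
ee_rot: [2.118, 2.311, 0.007]
ft_force: [0.5, -0.1, -1.1]
finger_gap: 0.0111
t 13.3 pos [ 0.5191 -0.0366  0.1239] F [ 0.5 -0.1 -1.1] gap 0.0111
d cm [-20.74  -7.76   2.38] a [ 0.008  0.003 -0.175]
```

View pics/w14.png

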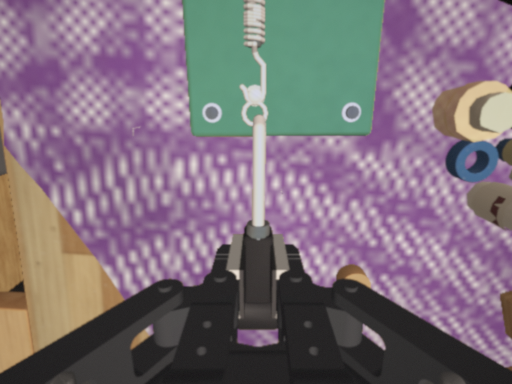

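View pics/s14a.png

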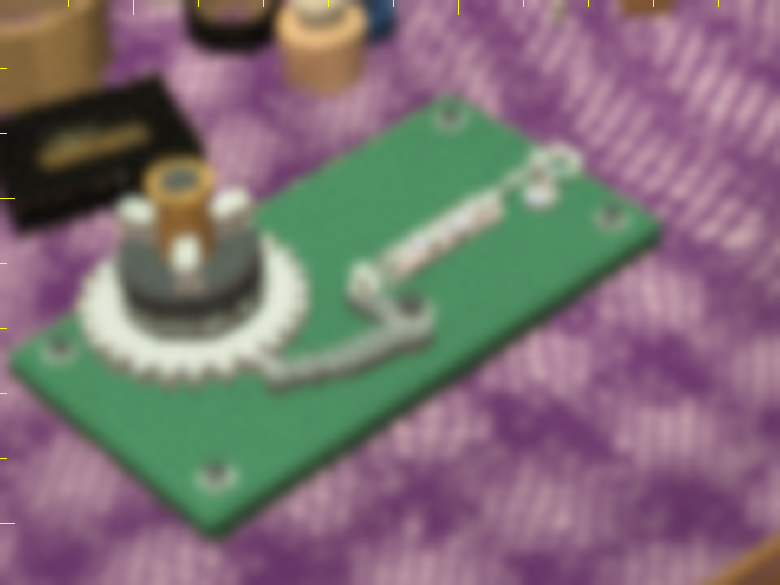

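Run:
```python
from h import *
go(.463,-.285,.12,106)
```

```text
t 13.4 pos [ 0.5169 -0.0362  0.1202] F [ 0.5 -0.2 -1.8] gap 0.0114
d cm [-2.431e+01 -7.530e+00  2.000e-02] a [ 0.001  0.    -0.192]
```

```bash
python3 -m handwheel '[{"dx":-2,"dy":-0.6,"dz":0,"ax":0,"ay":0,"az":-0.02,"grip":0},{"dx":-5,"dy":-1.5,"dz":0,"ax":0,"ay":0,"az":-0.05,"grip":0},{"dx":-9,"dy":-2.8,"dz":0,"ax":0,"ay":0,"az":-0.08,"grip":0},{"dx":-13,"dy":-4,"dz":0,"ax":0,"ay":0,"az":-0.11,"grip":0},{"dx":-17,"dy":-5.3,"dz":0,"ax":0,"ay":0,"az":-0.14,"grip":0},{"dx":-21,"dy":-6.5,"dz":0,"ax":0,"ay":0,"az":-0.17,"grip":0},{"dx":-23.5,"dy":-7.3,"dz":0.5,"ax":0,"ay":0,"az":-0.19,"grip":0},{"dx":-24.3,"dy":-7.5,"dz":2,"ax":0,"ay":0,"az":-0.192,"grip":0},{"dx":-24.3,"dy":-7.5,"dz":4,"ax":0,"ay":0,"az":-0.192,"grip":0},{"dx":-24.3,"dy":-7.5,"dz":6,"ax":0,"ay":0,"az":-0.192,"grip":0},{"dx":-24.3,"dy":-7.5,"dz":7,"ax":0,"ay":0,"az":-0.192,"grip":0},{"dx":-24.3,"dy":-7.5,"dz":7,"ax":0,"ay":0,"az":-0.192,"grip":0}]' 80
python3 - <<'E'
from h import *
go(.463,-.285,.0136,106)
cv2.imwrite("pics/w15.png",cams.read_camera("wrist")[:,:,::-1])
E
```

```text
t: 14.6
ee_pos: [0.4614, -0.2826, 0.0464]
ee_rot: [-1.886, -2.504, -0.001]
ft_force: [0.3, -0.1, -0.9]
finger_gap: 0.0114
t 14.6 pos [ 0.4614 -0.2826  0.0464] F [ 0.3 -0.1 -0.9] gap 0.0114
d cm [-0.29  0.1   3.28] a [-0.004 -0.006  0.   ]
```

View pics/w15.png

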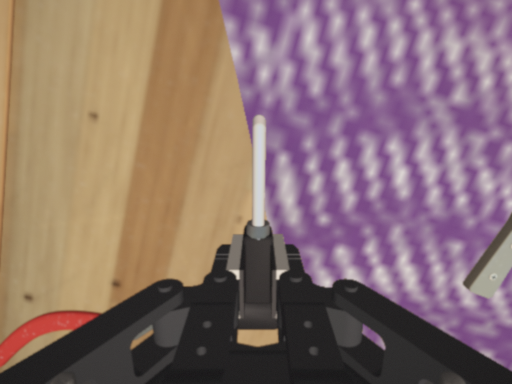

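```bash
python3 -m handwheel '[{"dx":0,"dy":0,"dz":1,"ax":0,"ay":0,"az":0,"grip":0},{"dx":0,"dy":0,"dz":2,"ax":0,"ay":0,"az":0,"grip":0},{"dx":0,"dy":0,"dz":2.7,"ax":0,"ay":0,"az":0,"grip":0},{"dx":0,"dy":0,"dz":3.1,"ax":0,"ay":0,"az":0,"grip":0},{"dx":0,"dy":0,"dz":3.3,"ax":0,"ay":0,"az":0,"grip":0},{"dx":0,"dy":0,"dz":3.3,"ax":0,"ay":0,"az":0,"grip":0},{"dx":0,"dy":0,"dz":3.3,"ax":0,"ay":0,"az":0,"grip":0}]' 80
```

```text
t: 15.35
ee_pos: [0.4633, -0.285, 0.0171]
ee_rot: [1.891, 2.508, -0.0]
ft_force: [0.1, 0.6, -1.8]
finger_gap: 0.0115
```

```bash
python3 -m handwheel '[{"dx":0,"dy":0,"dz":0.15,"ax":0,"ay":0,"az":0,"grip":0},{"dx":0,"dy":0,"dz":0.3,"ax":0,"ay":0,"az":0,"grip":0},{"dx":0,"dy":0,"dz":0.37,"ax":0,"ay":0,"az":0,"grip":0},{"dx":0,"dy":0,"dz":0.37,"ax":0,"ay":0,"az":0,"grip":0},{"dx":0,"dy":0,"dz":0.37,"ax":0,"ay":0,"az":0,"grip":0}]' 80
```

```text
t: 15.85
ee_pos: [0.4632, -0.2849, 0.0136]
ee_rot: [1.891, 2.508, -0.0]
ft_force: [-0.9, 0.8, 1.5]
finger_gap: 0.0113
```

```bash
python3 -m handwheel '[{"dx":0,"dy":0,"dz":0,"ax":0,"ay":0,"az":0,"grip":0.2},{"dx":0,"dy":0,"dz":0,"ax":0,"ay":0,"az":0,"grip":0.35},{"dx":0,"dy":0,"dz":0,"ax":0,"ay":0,"az":0,"grip":0.5},{"dx":0,"dy":0,"dz":0,"ax":0,"ay":0,"az":0,"grip":0.5},{"dx":0,"dy":0,"dz":0,"ax":0,"ay":0,"az":0,"grip":0.5},{"dx":0,"dy":0,"dz":-1,"ax":0,"ay":0,"az":0,"grip":0.5},{"dx":0,"dy":0,"dz":-3,"ax":0,"ay":0,"az":0,"grip":0.5},{"dx":0,"dy":0,"dz":-7,"ax":0,"ay":0,"az":0,"grip":0.5},{"dx":0,"dy":0,"dz":-11,"ax":0,"ay":0,"az":0,"grip":0.5},{"dx":0,"dy":0,"dz":-15,"ax":0,"ay":0,"az":0,"grip":0.5},{"dx":0,"dy":0,"dz":-15,"ax":0,"ay":0,"az":0,"grip":0.5},{"dx":0,"dy":0,"dz":-15,"ax":0,"ay":0,"az":0,"grip":0.5}]'
python3 - <<'E'
from h import *
cv2.imwrite("pics/w16.png",cams.read_camera("wrist")[:,:,::-1])
cv2.imwrite("pics/t16.png",cams.read_camera("top")[:,:,::-1])
crop('pics/t16.png','pics/t16a.png',172,150,287,230,6.5)
E
```

```text
t: 17.05
ee_pos: [0.4638, -0.2853, 0.1655]
ee_rot: [1.888, 2.505, -0.0]
ft_force: [0.1, -0.6, 0.2]
finger_gap: 0.0425
```

View pics/w16.png

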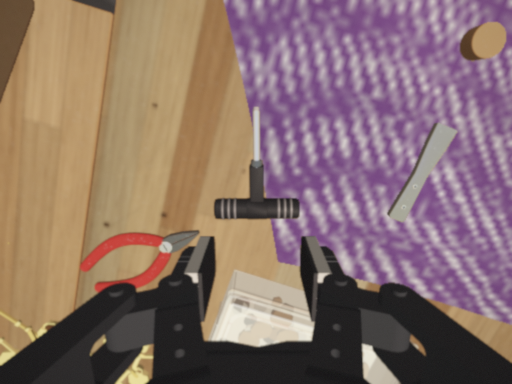

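View pics/t16.png

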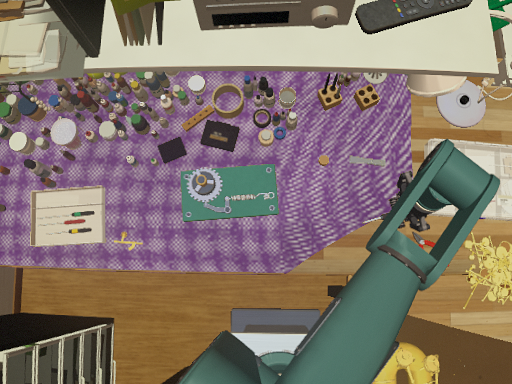

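View pics/t16a.png

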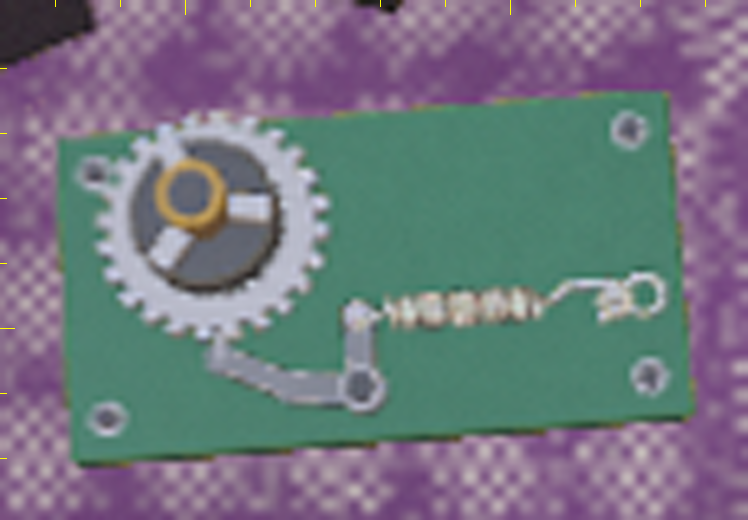

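The top view shows the hook on the post (eye at about 270,195), the lever's nose in the wheel, and the cork, scraper and key where they were at the start. The wrist view shows the puller lying flat on the worktop, clear of everything else, with the gripper free above it.

```bash
python3 -c "
from cell import job_done
print(job_done())"
```

```text
the job is handed in; nothing more can be done
None
```

The spring is hooked on the anchor post, the lever is home against the index wheel, and the job was handed in at about 17 s of the 46 s allowed.

- **What I did:** I gripped the puller by its neck and put its hook down through the pull eye. I stretched the spring about 36 mm (about 9 N at the wrist) and swung its hook onto the post. I then eased it back until the pull on the puller was almost gone (under 1 N), lifted the puller straight out, and laid it down close to where it had been.
- **Last checks:** The final pictures show the hook still on the post after the puller came out, and the lever's nose in the wheel. The puller lies flat, well clear of the fixture. The cork roll, scraper and brass key look unmoved by eye; I did not measure them. The fingers stayed off the spring's hook throughout.
- **Disagreements:** My first fix of the post with the wrist camera was about 6 mm off the top camera's, because I had taken its base boss for its head. After correcting that, the repeat wrist fixes agreed to within 1 mm. The gripper read about 12 mm on the 14 mm neck, but the puller did not visibly slip in the grip. No check failed.

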